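Shut and lock the filter cover of the bench fume extractor

ROBOT

A 7-joint arm with a two-finger parallel gripper is mounted at the origin on the work surface. World frame = base frame: x ahead of the robot, y to its left, z up, the work surface at z = 0. Lengths are in m, angles in rad, forces in N, time in s.
With the tool pointing down it reaches from about 0.425 to 0.875 m from the base axis. Payload 8.4 kg.
Tool frame: the origin (TCP) lies at the very end of the fingers, on their centre line; the grasp point (between the pads) lies arm.hold_point_z behind it (arm.hold_point_z is the distance from the TCP to the grasp point, in m); z points along the fingers, y is the direction in which the jaws open and shut (so a half turn about z gives the same grasp; the last joint's range is limited). The gripper opens to 87 mm and grips with 3 to 60 N. Pads are 19 mm wide; open, the fingers measure 117 mm over their backs; the gripper's body (75 mm by 190 mm) begins 51 mm behind the grasp point.
Start: joints at [-1.339, 0.333, 0.04, 1.465, -0.013, 1.343, -0.059], TCP at [0.211, 0.615, 0.223] pointing down, gripper open.
Joint ranges: [-2.58, 2.58], [-0.38, 2.09], [-1.3, 1.39], [0.25, 2.4], [-1.5, 4.64], [0.08, 2.09], [-2.65, 2.65]. Speed limits (rad/s): [2.22, 2.22, 2.79, 2.79, 3.14, 3.14, 3.14].

INTERFACE

Orientations are given as a rotation vector (axis times angle).
In Python, from cell import arm, eyes, nets gives the robot as it stands. The module is installed in compiled form; this text tells all that it offers.
- The arm moves only by the tool play_rows, never from a script. Its argument "moves" is a list of rows, each a list of 2 entries, a list of its own where there are three numbers: the shift along the tool's x, y, z in units of 10 cm (1.0 is 10 cm), then the turn about the tool's z in units of 45 degrees (1.0 is 45 degrees). A call has 1 to 10 rows; each row is the pose to reach, as a shift and turn from the pose measured when the call began, along the tool's axes at that moment; what a row does not reach only later rows make up. A row lasts 1/10 s, in which the tool goes at most 50 mm and 8.59 degrees, less where a joint would pass 70% of its speed; a pose out of reach is approached as far as the arm can. A call with a number of a shift or a turn outside -1 to 1 is refused whole. A call with a gripper value outside its range is refused whole. "grip" is the closure, from 0 (fully open) to 1 (shut), set as the call begins (left out, the last holds). The fingers move at their own pace and stop on an object; "force" is the grip in N (left out, the last holds). Time passes only in rows, so rows that repeat a pose let the fingers close. It gives the time, the measured TCP pose, the force and the opening at its end, in the units of the state.
- arm.state(): the state, without advancing time (a new reading comes with each control period).
- eyes.camera(name): name is "side" or "top" or "wrist"; returns the picture (420x560x3 uint8, red, green, blue); there is no depth.
- eyes.get_calibration(name): a dict with "vfov" (degrees; the focal length in pixels is half the picture's height over the tangent of half this angle, whatever the lens; pixels are square), "cx", "cy" (the principal point, pixels), "world_to_cam" (4x4, takes a point from world to camera coordinates). Camera axes: x right, y up, looking along -z (the intrinsics and any distortion apply to the point x, -y, -z); pixel columns grow to the right and rows downward; lengths in m; the calibration is good to about 2 mm. A picture is of the moment at which its call begins: read the wrist's pose just before it. get_calibration takes no time and is no camera call; for the wrist camera it gives the pose at the moment of the call.
- arm.sign_off(): hands the job in, once; it reports no verdict.
Trained networks look in the newest picture that a camera, given by its name, has taken for a name from the list of things; names that differ only in an ending like _2 or _b are one class to them, and where a whole thing is asked for, a point or a joint stands for the part that bears it (a point fixed in the world has none). Each returns a list of dicts, best first, with "conf" (0 to 1); they miss things now and then, are a little off and sometimes report something else, mostly with a low value. They report only what shows in the picture. A call takes as long as a camera call.
- nets.search_frame(target, camera): "extent" ([left, top, width, height] in pixels, round what is visible of it).
- nets.place_of(target, camera): "xy" ([column, row] in pixels: a listed point, or the origin of a listed thing).
The state is a dict: "time": time; "qpos": joint angles; "dq": joint speeds; "joint_efforts": joint torques, N m; "position": TCP position; "eef_rot": TCP orientation; "force": force on the tool from outside, world axes, zero at the start; "moment": the same for the moment, N m; "opening": finger opening in m.
Only numpy, scipy, OpenCV 4.12 (cv2) and the standard library are available. Lean on these libraries where they do the work, as an engineer would, in place of code of your own. Each camera call takes 0.05 s, during which the arm holds its last target.

TASK

The filter cover of the bench fume extractor stands open. With the fingertips push the cover down until it is fully shut, then set the fingertips in the wide slot of its round turn-fastener and turn it clockwise (seen from above) a quarter turn to its stop, so that the cover is locked. Do not open the cover any wider, and leave the loose things around it where they are.

Things in the scene. Friction and masses are not known exactly. Their poses are not given: they have to be found in the camera images.
- fume_unit: fume extractor, a light blue-grey steel box fixed to the bench: 270 mm deep (x), 380 wide (y), 150 tall; origin on the bench at the centre of its footprint, x from its front (louvres, gauge; faces the robot) to its back, y left. Filter bay open on top, cover hinged along the back edge. Left of the cover a fixed deck strip 90 mm wide, 150 high; a round hood sticks out 144 mm on the right
- hinge (a point): middle of the cover's hinge line, at the top of the box's back wall, 150 mm above the bench: 135 mm behind (+x) and 45 mm right (-y) of the box's origin; axes as the box's
- cover (a joint): opening angle of the cover in rad: 0 = fully shut; starts between 0.35 and 0.7. A flat aluminium plate reaching 270 mm forward from the hinge line, 278 wide, 10 thick; when shut its underside is 150 mm and its top face 160 mm above the bench. A stiff hinge holds it wherever it is left; under 5 N straight down on its front half shuts it, and it stays shut
- cover_face (a point): centre of the cover's top face (135 mm in front of the hinge); axes tilt with the cover: x towards the hinge, y left, z out of the top face. Left and right of the fastener's bezel the face is clear, flat but for ribs 2 mm high
- latch (a joint): angle of the turn-fastener in rad: 0 = unlocked, grows turning clockwise seen from above, 1.571 = locked, at a stop; starts between 0 and 0.25. Turns stiffly (0.2 N m), stays where left. A cam tongue under the cover turns with it and hooks under the flange of the box's front wall; if turned out while the cover is open, the cover cannot shut
- slot (a point): mouth of the fastener's slot, on the turn axis, 60 mm behind the cover's front edge at mid-width, 176 mm above the bench when shut. Black round head 82 mm across (slot floor bare steel), flush in a fixed steel bezel (100 mm across, 16 high). Slot across the whole head: 28 wide, 75 long, 14 deep. Axes turn with the head: y along the slot, z up. At 0 the slot is parallel to the cover's front edge, locked square to it
- pliers: long-nose pliers with grey handles, lying flat, 190 mm long; origin under the pivot (leave alone)
- wire_brush: wire hand brush lying flat; origin under its middle (leave alone)
- flux_jar: jar, 72 mm across, 85 mm tall; origin at the centre of its foot (leave alone)
- kiln_plug: pale ceramic kiln plug, a disc 90 mm across with a knob, 50 mm tall; origin at the centre of its foot (leave alone)
- pickle_dish: white ceramic bowl, 90 mm across, 35 mm tall; origin at the centre of its foot (leave alone)
- brick_offcut: fire-brick offcut, 110 x 70 x 32 mm; origin at the centre of its foot (leave alone)
- pipe_union: brass pipe union, 32 mm across, 32 mm tall, standing on the narrow deck of the fume unit beside the cover; origin at the centre of its foot (leave alone)

How it is judged:
On the way, in this order (a step that is already met when the one before it is completed fails the run):
1. the cover is pushed fully shut (value of joint cover below 0.02 rad), for 0.2 s.
2. the fastener is turned to its locked stop with the cover shut (value of joint latch above 1.4 rad and value of joint cover below 0.02 rad), for 0.2 s.
At the end, for the whole second after the job is handed in: The cover is shut (within 0.02 rad, 5 mm at its front edge) and the fastener is locked (at least 1.40 of its 1.571 rad, 80 degrees); every loose thing lies within 30 mm of where it started (all of step 2 and distance of each of pliers, wire_brush, flux_jar, kiln_plug, pickle_dish, brick_offcut, pipe_union from where it was at the start of the episode below 0.03 m); the robot touches nothing.
It fails at once if the cover is lifted or swung wider open than it stood (value of joint cover above 0.85 rad).
It fails at once if a loose thing is carried off, lifted or knocked away (more than 30 mm) (not (distance of each of pliers, wire_brush, flux_jar, kiln_plug, pickle_dish, brick_offcut, pipe_union from where it was at the start of the episode below 0.03 m)).
It also fails if it takes over 48 s, if anything falls off the work surface, if the arm or the gripper's body presses on something with over 40 N, if the wrist force passes 120 N, or if a joint passes its speed limit or range.

## Working session

There is one attempt and no reset: what is moved stays moved. The work goes in short steps, Python scripts to look and compute and a tool call to move; the robot and the scene stay as the last step left them, time stands still between calls to the robot, and variables do not carry over. Pictures are saved under pics/ and viewed, and the job is handed in when it is done.

Besides the shell and the picture viewer there is one more tool, called after "Call:" as name(argument=value, ...) on one line, values as JSON. play_rows: Moves the arm, as the interface text tells. Its arguments: {"type":"object","properties":{"moves":{"type":"array"},"grip":{"type":"number"},"force":{"type":"number"}},"required":["moves"]}

```bash
mkdir -p pics; ls; python3 - <<'E'
from cell import arm, eyes, nets
import cv2,json
s=arm.state();print(s)
try: print(arm.hold_point_z)
except Exception as e: print(e)
for c in ["side","top","wrist"]:
    im=eyes.camera(c);cv2.imwrite(f"pics/{c}0.png",im[:,:,::-1]);print(c,eyes.get_calibration(c))
    for t in ["fume_unit","hinge","cover_face","slot"]:
        print(t,nets.place_of(t,c)[:2])
E
```

```text
pics
{'time': 0.0, 'qpos': array([-1.33917609,  0.33392194,  0.03985104,  1.46625898, -0.01339109,
        1.34326427, -0.05849513]), 'dq': array([ 0.00043532,  0.00010312, -0.00081062, -0.00068419,  0.00245147,
       -0.00252559, -0.00081777]), 'joint_efforts': array([ 6.45206219e-04, -6.56367731e+01,  1.33544516e+00, -4.03797340e+01,
       -5.97744458e-02,  4.48241900e-02,  1.30787034e-04]), 'position': array([0.2110021 , 0.61432127, 0.22165783]), 'eef_rot': array([-5.17241998e-01, -3.09856441e+00,  2.48101503e-03]), 'force': array([ 0.25188459,  0.45000691, -0.45325653]), 'moment': array([ 0.01180043, -0.04232011,  0.03878167]), 'opening': 0.08690367765404945}
0.0187
side {'vfov': 55.537487153208446, 'cx': 278.12316634451764, 'cy': 207.4123316087371, 'world_to_cam': array([[ 0.57581232,  0.8173996 , -0.01726446, -0.32599174],
       [-0.55337577,  0.40519287,  0.72773209,  0.19820868],
       [ 0.60184335, -0.40948337,  0.68564418, -1.65149543],
       [ 0.        ,  0.        ,  0.        ,  1.        ]])}
fume_unit []
hinge [{'xy': [262.5, 256.9], 'conf': 0.92}]
cover_face [{'
[... 438 characters left out ...]
      [ 0.        ,  0.        ,  0.        ,  1.        ]])}
fume_unit []
hinge [{'xy': [336.2, 161.0], 'conf': 0.73}]
cover_face [{'xy': [326.3, 187.7], 'conf': 0.66}]
slot [{'xy': [321.2, 202.2], 'conf': 0.89}]
wrist {'vfov': 64.26477493535133, 'cx': 276.21254798700704, 'cy': 206.3580586740668, 'world_to_cam': array([[ 3.24584668e-01,  9.45856577e-01, -3.58971565e-04,
        -6.50620018e-01],
       [-9.03530817e-01,  3.09947652e-01, -2.95913022e-01,
         3.57282367e-02],
       [-2.79780016e-01,  9.63731717e-02,  9.55214821e-01,
        -3.91757037e-01],
       [ 0.00000000e+00,  0.00000000e+00,  0.00000000e+00,
         1.00000000e+00]])}
fume_unit []
hinge []
cover_face []
slot []
```

View pics/side0.png

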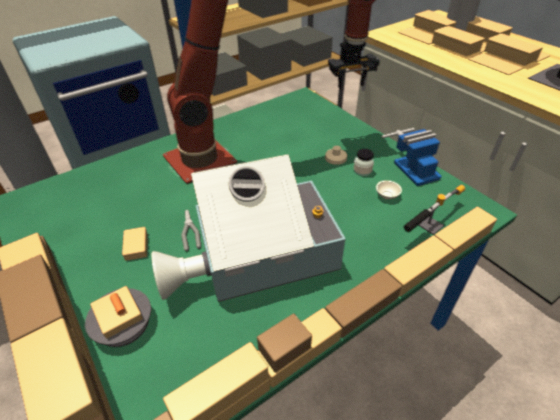

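View pics/top0.png

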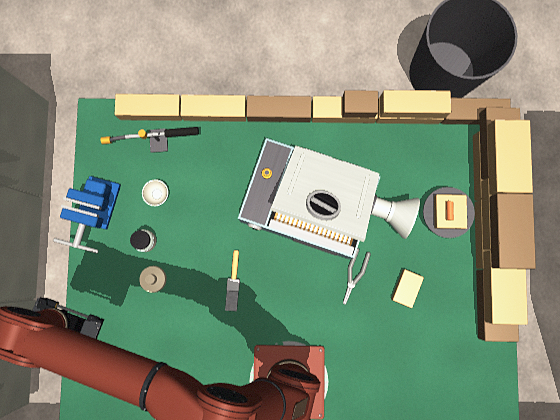

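View pics/wrist0.png

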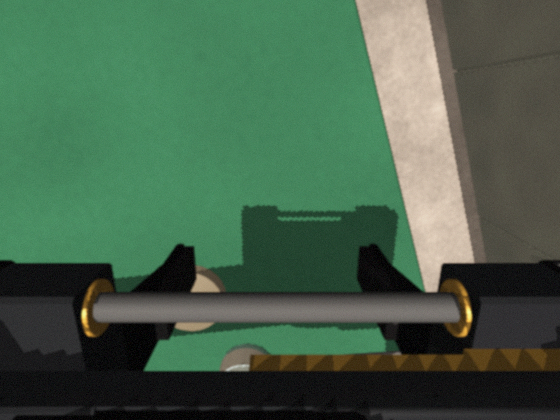

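```bash
python3 - <<'E'
import cv2
a=cv2.imread("pics/side0.png")[140:310,140:350];cv2.imwrite("pics/s0z.png",cv2.resize(a,None,fx=3.5,fy=3.5,interpolation=2))
a=cv2.imread("pics/top0.png")[125:275,225:425];cv2.imwrite("pics/t0z.png",cv2.resize(a,None,fx=4,fy=4,interpolation=2))
E
```

```text
(no output)
```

View pics/s0z.png

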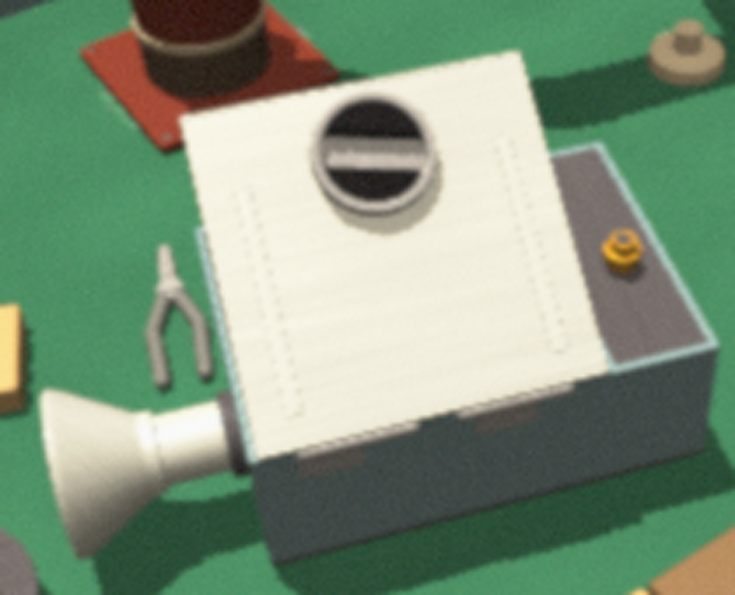

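View pics/t0z.png

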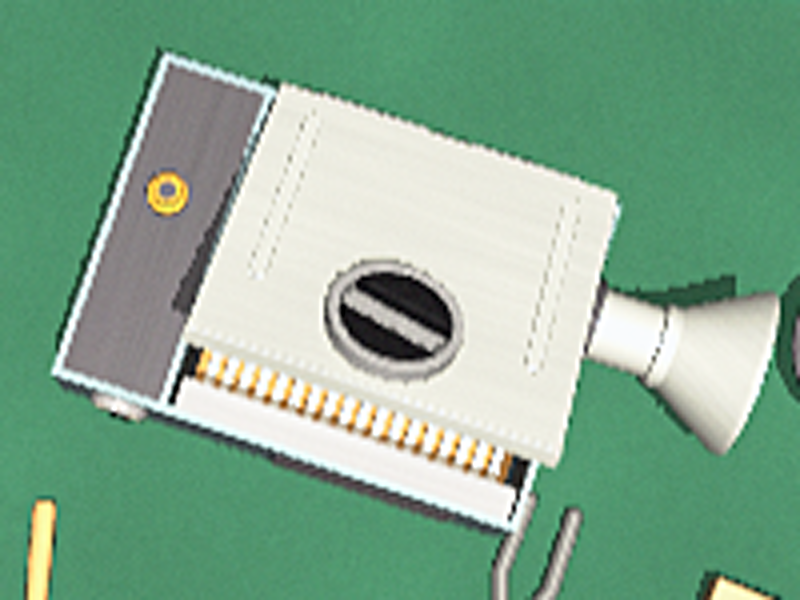

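```bash
cat > h.py <<'E'
import numpy as np
from cell import arm, eyes, nets
from scipy.optimize import least_squares
from scipy.spatial.transform import Rotation as R
def proj(c,P):
    k=eyes.get_calibration(c) if isinstance(c,str) else c
    P=np.atleast_2d(P);q=P@k['world_to_cam'][:3,:3].T+k['world_to_cam'][:3,3]
    f=210/np.tan(np.radians(k['vfov'])/2)
    return np.c_[k['cx']+f*q[:,0]/-q[:,2], k['cy']-f*q[:,1]/-q[:,2]]
def box2w(p,b):
    c,s=np.cos(p[2]),np.sin(p[2]);b=np.atleast_2d(b)
    return np.c_[p[0]+c*b[:,0]-s*b[:,1],p[1]+s*b[:,0]+c*b[:,1],b[:,2]]
def cov(th,d,y,h): # d forward of hinge, y rel to hinge mid, h above underside
    return [.135-d*np.cos(th)+h*np.sin(th)*1, -.045+y, .15+d*np.sin(th)+h*np.cos(th)]
E
cat > fit.py <<'E'
from h import *
def model(p):
    th=p[3]
    T=[[.135,.19,.15],[-.135,.19,.15],[-.135,-.19,.15],cov(th,0,.139,.01),cov(th,0,-.139,.01),cov(th,.21,0,.026)]
    S=[[.135,.19,.15],[-.135,.19,.15],[.135,-.19,0],[.135,.19,0],cov(th,.27,-.139,.01),cov(th,.27,.139,.01),cov(th,.21,0,.026)]
    return T,S
OT=np.array([[266.2,138.8],[238.8,218.8],[353.8,257],[295.8,146.8],[379.5,174.2],[322,203.5]])
OS=np.array([[344.3,238.6],[311.4,182],[218.6,300.6],[341.4,268.6],[192,173.7],[288,154.9],[247.3,184.8]])
kt=eyes.get_calibration('top');ks=eyes.get_calibration('side')
def res(p):
    T,S=model(p)
    return np.r_[(proj(kt,box2w(p,T))-OT).ravel(),(proj(ks,box2w(p,S))-OS).ravel()]
r=least_squares(res,[.55,-.1,-.3,.5],loss='soft_l1')
p=r.x;print(p);print(res(p).reshape(-1,2).round(1))
print('slot shut',box2w(p,cov(0,.21,0,.026)),'slot now',box2w(p,cov(p[3],.21,0,.026)))
print('front edge now',box2w(p,[cov(p[3],.27,y,.01) for y in(-.139,0,.139)]))
print('strip mid',box2w(p,[0,.145,.15]))
# latch: slot ends side/top
np.save('fit.npy',p)
E
python3 fit.py
```

```text
[ 0.58607247 -0.0531801  -0.3167117   0.57999072]
[[-1.3 -1.3]
 [-2.4 -0.9]
 [-1.   0.9]
 [-1.5 -1.9]
 [-0.7 -0.9]
 [ 0.7  0.4]
 [ 0.4 -0.5]
 [-0.4 -2. ]
 [-1.2  3. ]
 [-1.5  2.6]
 [-1.1  0.1]
 [-0.3 -0. ]
 [-1.3 -2.5]]
slot shut [[ 0.50078766 -0.07258374  0.176     ]] slot now [[ 0.54696121 -0.08771684  0.28683156]]
front edge now [[ 0.44764645 -0.20144207  0.30632904]
 [ 0.4909371  -0.06935528  0.30632904]
 [ 0.53422774  0.06273151  0.30632904]]
strip mid [[0.63123178 0.08460828 0.15      ]]
```

```bash
cat > rel.py <<'E'
from h import *
import sys
def go(t,yaw=None):
    s=arm.state();M=R.from_rotvec(s['eef_rot']).as_matrix()
    d=M.T@(np.array(t)-s['position'])
    print('t',round(s['time'],2),'pos',s['position'].round(4),'tooly',M[:,1].round(3),'toolz',M[:,2].round(3),'F',s['force'].round(1),'open',round(s['opening'],4),'q',s['qpos'].round(2))
    print('move units',(d*10).round(3))
    if yaw is not None: # desired tool-y heading in world, cw seen from above = + about tool z (down)
        v=M.T@np.array([np.cos(yaw),np.sin(yaw),0]);a=np.arctan2(-v[0],v[1]);a=(a+np.pi/2)%np.pi-np.pi/2
        print('turn deg',np.degrees(a).round(1),'units',(np.degrees(a)/45).round(3))
E
python3 - <<'E'
from rel import *
p=np.load('fit.npy')
t=box2w(p,[-.06,.04,.36])[0];print(t)
go(t,p[2]+np.pi/2)
E
```

```text
[0.54151433 0.0035171  0.36      ]
t 0.75 pos [0.2111 0.6147 0.2226] tooly [ 0.325  0.946 -0.   ] toolz [-0. -0. -1.] F [-0.   0.9 -0.4] open 0.0869 q [-1.34  0.33  0.04  1.47 -0.01  1.34 -0.06]
move units [-5.11  -4.708 -1.374]
turn deg -0.8 units -0.018
```

Call:
play_rows(moves=[[[0.0,-0.3,-0.5],0],[[0,-0.6,-1.0],0],[[0,-1.0,-1.0],0],[[0,-1.0,-1.0],0]], grip=1, force=20)

```text
time: 1.15
position: [0.178, 0.5177, 0.327]
eef_rot: [0.518, 3.098, 0.009]
force: [0.2, -0.8, 0.5]
opening: 0.0626
```

Call:
play_rows(moves=[[[-0.4,-0.3,-0.2],0],[[-0.7,-0.5,-0.3],0],[[-1.0,-0.7,-0.4],0],[[-1.0,-0.7,-0.4],0]])

```text
time: 1.55
position: [0.254, 0.4156, 0.3687]
eef_rot: [0.529, 3.095, 0.014]
force: [-0.7, 0.8, -0.6]
opening: 0.0313
```

Call:
play_rows(moves=[[[-0.4,-0.3,0],0],[[-0.7,-0.5,0],0],[[-1.0,-0.7,0],0],[[-1.0,-0.7,0],0]])

```text
time: 1.95
position: [0.3282, 0.3129, 0.3684]
eef_rot: [0.539, 3.092, 0.014]
force: [-1.0, 0.5, 1.1]
opening: 0.0022
```

Call:
play_rows(moves=[[[-0.4,-0.3,0],0],[[-0.7,-0.5,0],0],[[-1.0,-0.7,0],0],[[-1.0,-0.7,0],0]])

```text
time: 2.35
position: [0.4011, 0.2097, 0.3679]
eef_rot: [0.549, 3.089, 0.014]
force: [-0.5, -0.0, 0.0]
opening: 0.0004
```

Call:
play_rows(moves=[[[-0.4,-0.3,0],0],[[-0.7,-0.5,0],0],[[-1.0,-0.7,0],0],[[-1.0,-0.7,0],0]])

```text
time: 2.75
position: [0.4728, 0.1063, 0.3674]
eef_rot: [0.558, 3.087, 0.012]
force: [0.3, 1.1, -0.0]
opening: 0.0004
```

```bash
python3 - <<'E'
from rel import *
import cv2
p=np.load('fit.npy')
t=box2w(p,[-.06,.04,.33])[0]
go(t,p[2]+np.pi/2)
im=eyes.camera('wrist');cv2.imwrite('pics/w1.png',im[:,:,::-1])
for n in ['slot','cover_face','hinge']: print(n,nets.place_of(n,'wrist')[:2])
print(proj('wrist',box2w(p,[cov(p[3],.21,0,.026),cov(p[3],.135,0,.01),[.135,-.045,.15]])))
E
```

```text
t 2.75 pos [0.4728 0.1063 0.3674] tooly [0.35  0.937 0.008] toolz [ 0.006  0.007 -1.   ] F [ 0.3  1.1 -0. ] open 0.0004 q [-0.93 -0.09  0.58  1.63  0.05  1.58  0.86]
move units [-1.002 -0.725  0.371]
turn deg -2.4 units -0.052
slot []
cover_face []
hinge []
[[ 92.94167227 365.19814131]
 [128.37892281 367.88694451]
 [164.77531964 385.18626362]]
```

View pics/w1.png

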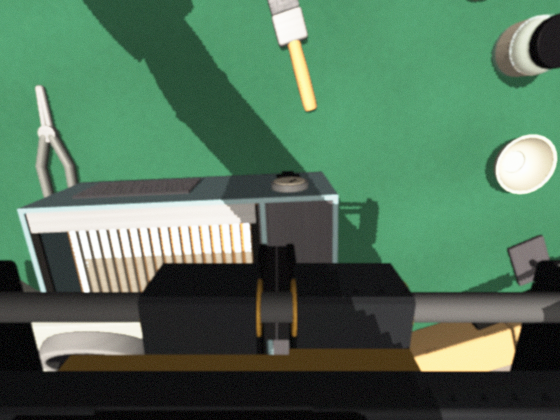

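```bash
python3 - <<'E'
from rel import *
p=np.load('fit.npy')
print(proj('wrist',box2w(p,[[-.135,.19,.15],[-.135,-.19,.15],cov(p[3],.27,-.139,.0),cov(p[3],.27,.139,.0)])))
E
```

```text
[[ 333.74443602  196.54967119]
 [  11.89719686  207.41065525]
 [-104.21730631  315.75802114]
 [ 244.29343343  304.1496648 ]]
```

Call:
play_rows(moves=[[[-0.4,-0.3,0],0],[[-0.7,-0.5,0],0],[[-1.0,-0.7,0.1],-0.05],[[-1.0,-0.73,0.2],-0.05],[[-1.0,-0.73,0.2],-0.05]])

```text
time: 3.45
position: [0.5387, 0.0095, 0.3452]
eef_rot: [0.486, 3.103, 0.012]
force: [-0.6, 0.6, 0.1]
opening: 0.0002
```

Call:
play_rows(moves=[[[0,0,0.2],0],[[0,0,0.35],0],[[0,0,0.5],0],[[0,0,0.65],0],[[0,0,0.8],0],[[0,0,0.95],0]])

```text
time: 4.05
position: [0.5388, 0.0104, 0.2492]
eef_rot: [0.485, 3.103, 0.012]
force: [0.2, -0.1, 1.8]
opening: 0.0005
```

```bash
python3 - <<'E'
from rel import *
import cv2
p=np.load('fit.npy')
go(box2w(p,[-.06,.04,.16])[0],p[2]+np.pi/2)
for c in ['side','top']:
    im=eyes.camera(c);cv2.imwrite(f'pics/{c}1.png',im[:,:,::-1])
E
```

```text
t 4.05 pos [0.5388 0.0104 0.2492] tooly [0.305 0.952 0.008] toolz [ 0.002  0.007 -1.   ] F [ 0.2 -0.1  1.8] open 0.0005 q [-0.8   0.09  0.76  1.73 -0.07  1.34  1.23]
move units [-0.047 -0.065  0.891]
turn deg 0.4 units 0.008
```

View pics/side1.png

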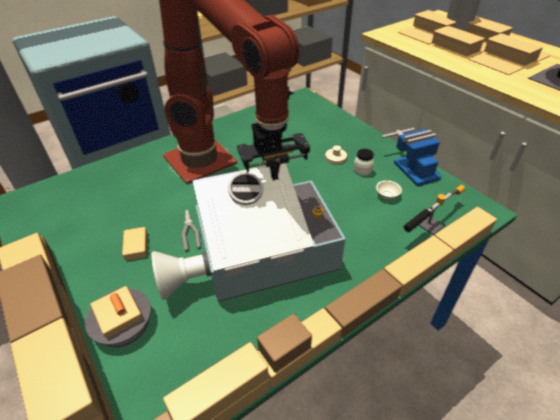

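Fingertips at about (276,178) rest on the cover's left front, and it has come down partway (slot now near (246,188)). I'll keep pushing down.

Call:
play_rows(moves=[[[0,0,0.15],0],[[0,0,0.3],0],[[0,0,0.45],0],[[0,0,0.55],0],[[0,0,0.65],0],[[0,0,0.75],0],[[0,0,0.75],0]])

```text
time: 4.85
position: [0.537, 0.0106, 0.1715]
eef_rot: [-0.485, -3.1, -0.008]
force: [0.1, 0.2, -0.1]
opening: 0.0006
```

Call:
play_rows(moves=[[[0,0,0.05],0],[[0,0,0.1],0],[[0,0,0.15],0],[[0,0,0.18],0],[[0,0,0.18],0]])

```text
time: 5.35
position: [0.5375, 0.0107, 0.1598]
eef_rot: [-0.486, -3.1, -0.015]
force: [-31.6, -1.0, 72.4]
opening: 0.0
```

Call:
play_rows(moves=[[[0,0,-0.05],0],[[0,0,-0.05],0],[[0,0,-0.3],0],[[0,0,-0.7],0],[[0,0,-1.0],0],[[0,0,-1.0],0]], grip=0.65)

```text
time: 5.95
position: [0.5396, 0.0097, 0.2632]
eef_rot: [0.487, 3.102, 0.019]
force: [0.9, -0.5, -0.7]
opening: 0.0298
```

```bash
python3 - <<'E'
from rel import *
import cv2
p=np.load('fit.npy')
go(box2w(p,cov(0,.21,0,.1))[0],p[2]+np.pi/2)
for c in ['side','top','wrist']:
    im=eyes.camera(c);cv2.imwrite(f'pics/{c}2.png',im[:,:,::-1])
    for n in ['slot','cover_face','hinge']: print(c,n,nets.place_of(n,c)[:2])
    print(proj(c,box2w(p,[cov(0,.21,0,.026),cov(0,.135,0,.01),[.135,-.045,.15]])))
for c,(x,y,w,h) in {'side':(180,160,180,130),'top':(230,120,180,140)}.items():
    a=cv2.imread(f'pics/{c}2.png')[y:y+h,x:x+w];cv2.imwrite(f'pics/{c}2z.png',cv2.resize(a,None,fx=4,fy=4,interpolation=2))
E
```

```text
t 5.95 pos [0.5396 0.0097 0.2632] tooly [0.306 0.952 0.012] toolz [ 0.003  0.012 -1.   ] F [ 0.9 -0.5 -0.7] open 0.0298 q [-0.8   0.09  0.76  1.71 -0.07  1.37  1.23]
move units [ 0.118 -0.903  0.121]
turn deg 0.3 units 0.007
side slot [{'xy': [246.9, 203.4], 'conf': 0.57}]
side cover_face [{'xy': [250.5, 223.1], 'conf': 0.75}]
side hinge []
[[244.87917374 200.84489634]
 [251.3401678  221.45889651]
 [263.92845039 258.10942141]]
top slot [{'xy': [316.0, 222.8], 'conf': 0.73}]
top cover_face [{'xy': [322.0, 197.7], 'conf': 0.72}]
top hinge [{'xy': [333.7, 160.8], 'conf': 0.88}]
[[314.80477023 223.48054887]
 [322.19808539 201.12597305]
 [335.59609778 161.23808106]]
wrist slot [{'xy': [157.9, 209.8], 'conf': 0.61}]
wrist cover_face []
wrist hinge [{'xy': [37.7, 48.4], 'conf': 0.72}]
[[156.98096871 202.131737  ]
 [171.46354539 279.39462875]
 [185.60531371 392.6569382 ]]
```

View pics/side2z.png

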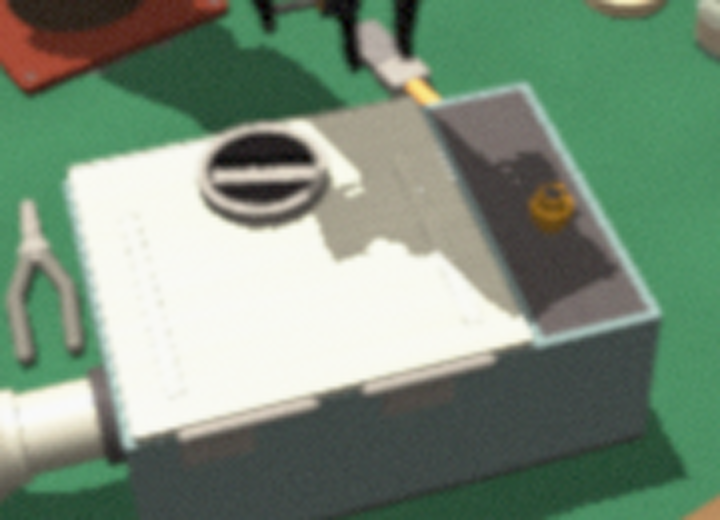

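View pics/top2z.png

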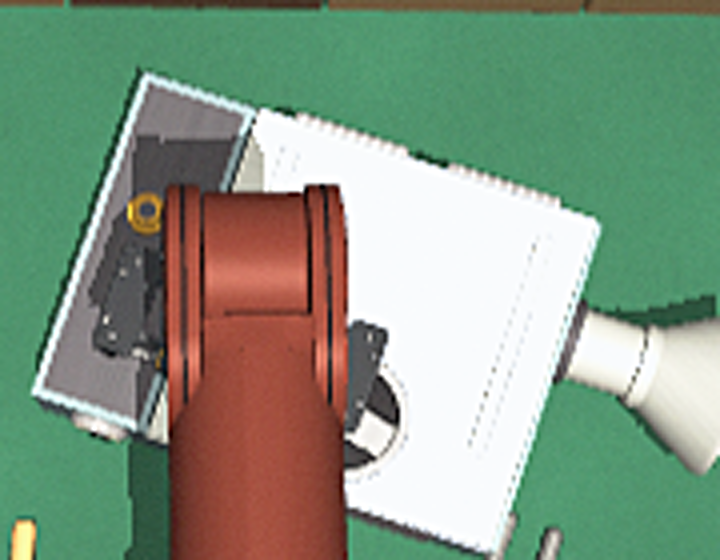

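View pics/wrist2.png

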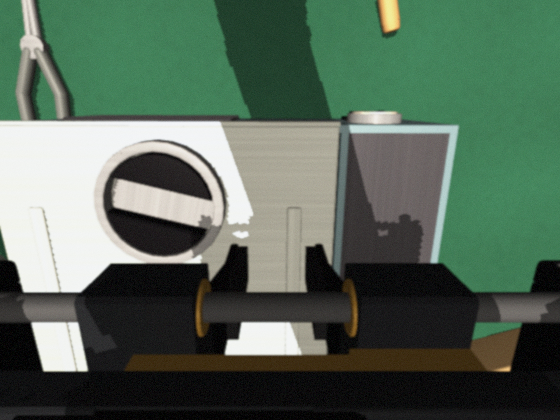

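Call:
play_rows(moves=[[[0.06,-0.4,0],0.1],[[0.12,-0.8,0],0.2],[[0.12,-0.9,0],0.32],[[0.12,-0.9,0],0.32],[[0.12,-0.9,0],0.32]])

```text
time: 7.05
position: [0.499, -0.0715, 0.2589]
eef_rot: [-0.866, -3.015, -0.015]
force: [0.5, 0.4, 0.5]
opening: 0.0303
```

```bash
python3 - <<'E'
from rel import *
import cv2
p=np.load('fit.npy')
go(box2w(p,cov(0,.21,0,.1))[0],p[2]+np.pi/2-.24)
c='wrist'
im=eyes.camera(c);cv2.imwrite(f'pics/{c}3.png',im[:,:,::-1])
for n in ['slot']: print(c,n,nets.place_of(n,c)[:2])
print(proj(c,box2w(p,[cov(0,.21,0,.026)])))
cv2.imwrite('pics/w3z.png',cv2.resize(im[100:300,180:380,::-1],None,fx=3,fy=3,interpolation=2))
E
```

```text
t 7.05 pos [ 0.499  -0.0715  0.2589] tooly [0.531 0.848 0.008] toolz [-0.002  0.011 -1.   ] F [0.5 0.4 0.5] open 0.0303 q [-0.75 -0.01  0.82  1.79 -0.    1.37  1.08]
move units [-0.022 -0.001  0.089]
turn deg -0.1 units -0.003
wrist slot [{'xy': [276.8, 224.3], 'conf': 0.62}]
[[274.00804276 217.749303  ]]
```

View pics/w3z.png

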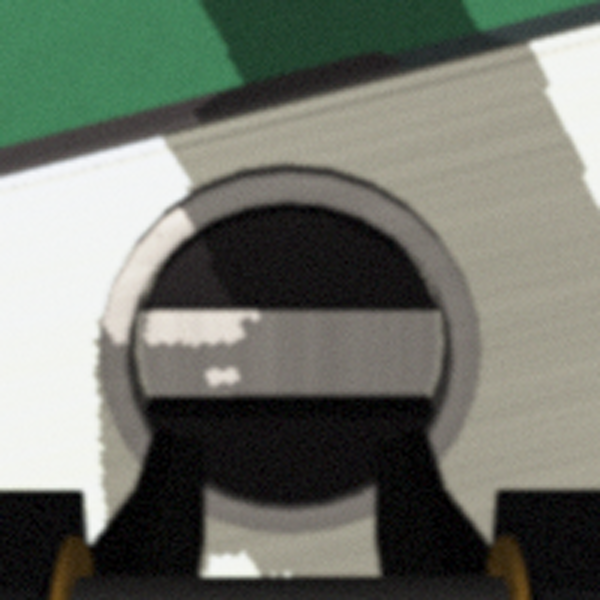

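```bash
python3 - <<'E'
from rel import *
p=np.load('fit.npy')
go(box2w(p,cov(0,.21,0,.017))[0]+.0018*np.array([.53,.85,0]),p[2]+np.pi/2-.24)
E
```

```text
t 7.15 pos [ 0.4991 -0.0709  0.2587] tooly [0.53  0.848 0.007] toolz [-0.003  0.01  -1.   ] F [0.4 0.7 0.7] open 0.0304 q [-0.75 -0.01  0.81  1.79  0.    1.37  1.08]
move units [-0.03   0.007  0.917]
turn deg -0.1 units -0.002
```

Call:
play_rows(moves=[[[-0.02,0.02,0.2],0],[[-0.02,0.01,0.4],0],[[-0.02,0.01,0.6],0],[[-0.02,0.01,0.7],0],[[-0.02,0.01,0.75],0],[[-0.02,0.01,0.75],0]])

```text
time: 7.75
position: [0.5012, -0.07, 0.1836]
eef_rot: [-0.863, -3.015, -0.013]
force: [0.3, 0.8, 0.1]
opening: 0.0306
```

```bash
python3 - <<'E'
from rel import *
import cv2
p=np.load('fit.npy')
go(box2w(p,cov(0,.21,0,.017))[0]+.0018*np.array([.53,.85,0]),p[2]+np.pi/2-.24)
im=eyes.camera('wrist')
cv2.imwrite('pics/w4z.png',cv2.resize(im[150:350,180:380,::-1],None,fx=3,fy=3,interpolation=2))
E
```

```text
t 7.75 pos [ 0.5012 -0.07    0.1836] tooly [0.529 0.849 0.006] toolz [-0.003  0.009 -1.   ] F [0.3 0.8 0.1] open 0.0306 q [-0.73  0.06  0.83  1.89 -0.06  1.21  1.13]
move units [-0.012 -0.007  0.165]
turn deg -0.0 units -0.001
```

View pics/w4z.png

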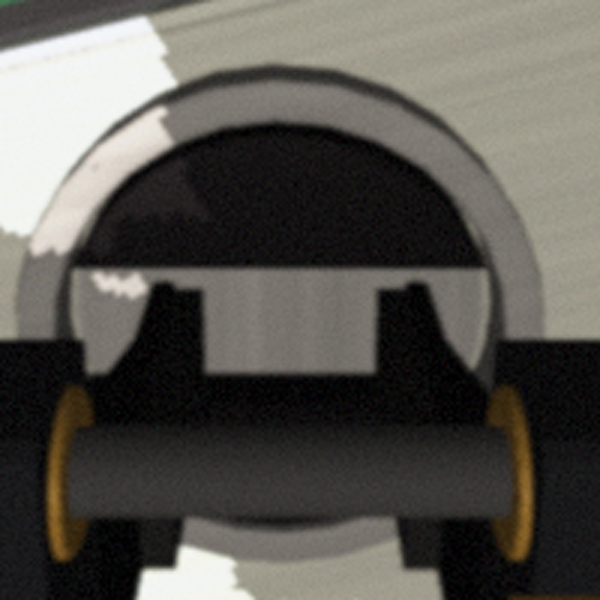

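Call:
play_rows(moves=[[[-0.01,-0.01,0.05],0],[[-0.01,-0.015,0.1],0],[[-0.01,-0.015,0.14],0],[[-0.01,-0.015,0.17],0],[[-0.01,-0.015,0.17],0]])

```text
time: 8.3
position: [0.5017, -0.0721, 0.1669]
eef_rot: [-0.864, -3.016, -0.013]
force: [2.0, -1.1, -1.9]
opening: 0.0306
```

Call:
play_rows(moves=[[[0,0,0],0.1],[[0,0,0],0.2],[[0,0,0],0.3],[[0,0,0],0.4],[[0,0,0],0.5],[[0,0,0],0.6],[[0,0,0],0.7],[[0,0,0],0.8],[[0,0,0],0.8]])

```text
time: 9.2
position: [0.5025, -0.0741, 0.1671]
eef_rot: [-1.76, -2.598, -0.009]
force: [5.4, -7.0, -5.0]
opening: 0.0303
```

```bash
python3 - <<'E'
from rel import *
import cv2
p=np.load('fit.npy')
go([.5012,-.0715,.166],p[2]+np.pi/2-1.571)
print(arm.state()['moment'])
im=eyes.camera('wrist')
cv2.imwrite('pics/w5z.png',cv2.resize(im[150:350,180:380,::-1],None,fx=3,fy=3,interpolation=2))
E
```

```text
t 9.2 pos [ 0.5025 -0.0741  0.1671] tooly [0.929 0.371 0.003] toolz [ 0.     0.006 -1.   ] F [ 5.4 -7.  -5. ] open 0.0303 q [-0.76  0.09  0.88  1.91 -0.08  1.17  0.53]
move units [ 0.029 -0.002  0.011]
turn deg 40.0 units 0.888
[-1.69358848 -1.39149821  0.18950449]
```

View pics/w5z.png

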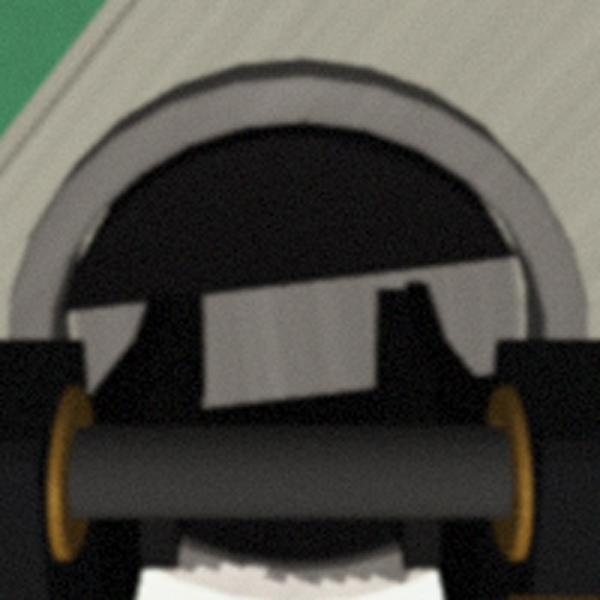

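Call:
play_rows(moves=[[[0.01,0,0],0.12],[[0.01,0,0],0.24],[[0.01,0,0],0.36],[[0.01,0,0],0.48],[[0.01,0,0],0.6],[[0.01,0,0],0.72],[[0.01,0,0],0.84],[[0.01,0,0],0.92],[[0.01,0,0],0.92]])

```text
time: 10.15
position: [0.5023, -0.0734, 0.1671]
eef_rot: [-2.562, -1.81, -0.006]
force: [1.6, -1.8, -1.0]
opening: 0.0306
```

Call:
play_rows(moves=[[[0,0,0],0.05],[[0,0,0],0.1],[[0,0,0],0.15],[[0,0,0],0.15]])

```text
time: 10.55
position: [0.5024, -0.0733, 0.1671]
eef_rot: [-2.663, -1.658, -0.006]
force: [2.6, -1.0, -1.6]
opening: 0.0305
```

```bash
python3 - <<'E'
from rel import *
import cv2
p=np.load('fit.npy')
go([.5012,-.0715,.166],p[2]+np.pi/2-1.571)
print(arm.state()['moment'])
im=eyes.camera('wrist')
cv2.imwrite('pics/w6z.png',cv2.resize(im[150:350,180:380,::-1],None,fx=3,fy=3,interpolation=2))
E
```

```text
t 10.55 pos [ 0.5024 -0.0733  0.1671] tooly [ 0.897 -0.441 -0.002] toolz [ 0.001  0.006 -1.   ] F [ 2.6 -1.  -1.6] open 0.0305 q [-0.82  0.09  0.95  1.92 -0.09  1.17 -0.3 ]
move units [ 0.011 -0.018  0.011]
turn deg -8.0 units -0.179
[-0.41117168 -0.45215883  0.22174067]
```

View pics/w6z.png

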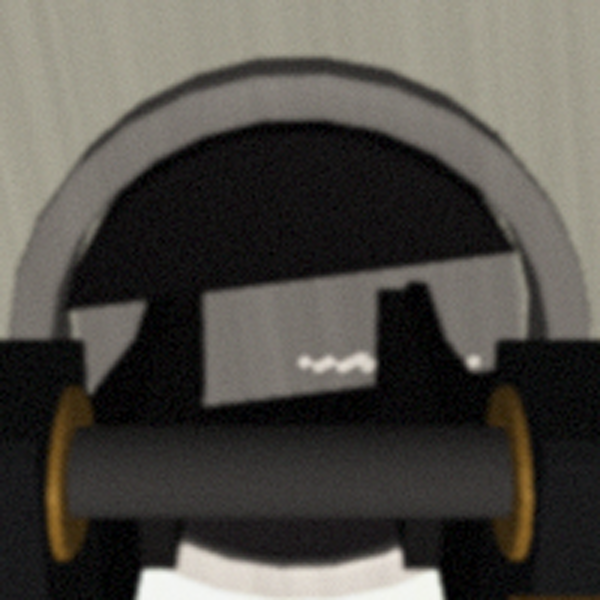

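Call:
play_rows(moves=[[[0,0,0],0.05],[[0,0,0],0.1],[[0,0,0],0.1],[[0,0,0],0.1]])

```text
time: 11.0
position: [0.5024, -0.0732, 0.1672]
eef_rot: [-2.723, -1.559, -0.005]
force: [2.1, -2.2, -2.2]
opening: 0.0307
```

```bash
python3 - <<'E'
from rel import *
p=np.load('fit.npy')
go([.5012,-.0715,.166],p[2]+np.pi/2-1.571)
print(arm.state()['moment'])
E
```

```text
t 11.0 pos [ 0.5024 -0.0732  0.1672] tooly [ 0.862 -0.506 -0.002] toolz [ 0.001  0.005 -1.   ] F [ 2.1 -2.2 -2.2] open 0.0307 q [-0.83  0.09  0.95  1.92 -0.09  1.17 -0.37]
move units [ 0.009 -0.019  0.012]
turn deg -12.2 units -0.272
[-0.64798069 -0.39199214  1.89265866]
```

Moment jumped to 1.9 N m, so the fastener is at its stop. I'll ease back into the slot's play and lift out.

Call:
play_rows(moves=[[[0,0,0],-0.1],[[0,0,0],-0.2],[[0,0,0],-0.2],[[0,0,-0.15],-0.2],[[0,0,-0.4],-0.2],[[0,0,-0.8],-0.2],[[0,0,-1],-0.2],[[0,0,-1],-0.2]])

```text
time: 11.8
position: [0.5036, -0.0739, 0.2699]
eef_rot: [-2.595, -1.765, -0.013]
force: [0.0, -0.0, -0.1]
opening: 0.0302
```

Call:
play_rows(moves=[[[0,0,-0.4],0],[[0.0,0,-0.8],0],[[0,0,-1],0],[[0,0,-1],0]])

```text
time: 12.2
position: [0.5039, -0.0747, 0.3717]
eef_rot: [-2.597, -1.763, -0.017]
force: [0.2, -0.6, -1.0]
opening: 0.0303
```

```bash
python3 - <<'E'
from rel import *
import cv2
p=np.load('fit.npy')
go([.5012,-.0715,.166],p[2]+np.pi/2-1.571)
for c in ['wrist','side']:
    im=eyes.camera(c);cv2.imwrite(f'pics/{c}7.png',im[:,:,::-1])
print(proj('wrist',box2w(p,[cov(0,.21,0,.026),[-.135,.19,.15],[-.135,-.19,.15]])))
E
```

```text
t 12.2 pos [ 0.5039 -0.0747  0.3717] tooly [ 0.929 -0.369  0.004] toolz [ 0.008  0.008 -1.   ] F [ 0.2 -0.6 -1. ] open 0.0303 q [-0.87 -0.06  0.91  1.58  0.04  1.59 -0.34]
move units [-2.000e-03 -4.500e-02  2.057e+00]
turn deg -3.5 units -0.078
[[274.02684249 182.47295459]
 [196.80630632 -58.21346308]
 [234.70515534 290.49190792]]
```

View pics/wrist7.png

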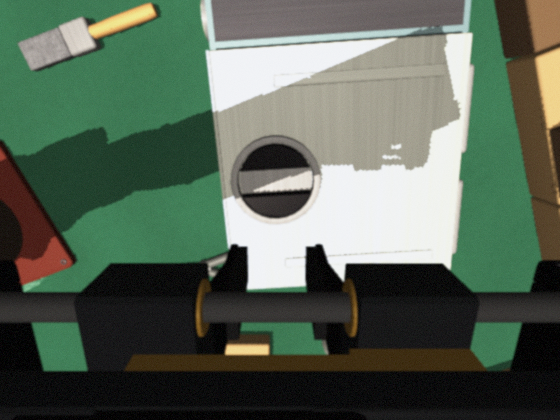

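View pics/side7.png

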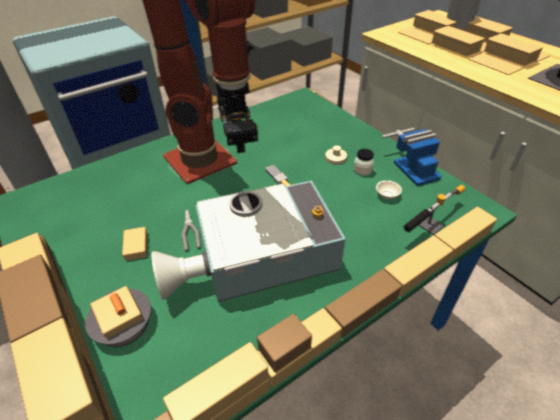

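The slot at (276,181) now lies parallel to the deck edge, so it is square to the cover's front. The cover is flat, nothing loose has moved, and the gripper is clear.

```bash
python3 - <<'E'
from cell import arm
print(arm.sign_off())
E
```

```text
the job is handed in; nothing more can be done
None
```

The cover is shut and the fastener is locked. I handed the job in at about 12.3 s of the 48 s allowed; the system reports no verdict.

- **Shutting the cover:** I pushed it down with closed fingertips to the left of the bezel. The TCP reached z = 0.160, the height of the shut cover's top face. The wrist force peaked at about 72 N as it bottomed out, higher than I wanted but under the 120 N limit.
- **Locking:** I set the fingertips about 9 mm deep in the slot, which stood roughly 14° from its unlocked position. I turned clockwise until the moment rose from 0.2 to 1.9 N m, which marks the stop.
- **Last checks:**
  - In the final wrist picture the slot is parallel to the deck edge to within about 1°.
  - In the side picture the cover is flat and the loose things look unmoved. I judged that by eye and did not measure it.
  - The gripper is about 20 cm clear of the cover with no force on it.
- **Disagreements:** The networks' slot positions were up to about 7 pixels off my fitted model. I used the fit, corrected by what the wrist picture showed, and the fingers went in without contact.

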